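Close a filter cassette in the bench quick clamp and back the jaw off

ROBOT

A 7-joint arm with a two-finger parallel gripper is mounted at the origin on a cart in front of the work surface, level with it; the furniture and walls round the work are solid. World frame = base frame: x ahead of the robot, y to its left, z up, the work surface at z = 0. Lengths are in m, angles in rad, forces in N, time in s.
With the tool pointing down it reaches from about 0.425 to 0.925 m from the base axis. Payload 6.8 kg.
Tool frame: the origin (TCP) lies midway between the tips of the shut fingers; the grasp point (between the pads) lies 19 mm behind it; z points along the fingers, y is the line along which they close (so a half turn about z gives the same grasp; the last joint's range is limited). The gripper opens to 85 mm and grips with 20 to 120 N. Pads are 22 mm wide; open, the fingers measure 114 mm over their backs; the gripper's body (76 mm by 85 mm) begins 54 mm behind the grasp point. The pads swing forward as they close: fully open they stand 13 mm farther back than shut.
Start: joints at [-1.218, 0.477, 0.022, 1.555, -0.011, 1.109, -0.083], TCP at [0.3, 0.605, 0.231] pointing down, gripper open.
Joint ranges: [-2.96, 2.96], [-0.34, 2.1], [-1.41, 1.46], [0.24, 2.44], [-1.37, 4.51], [0.17, 1.92], [-2.96, 2.96]. Speed limits (rad/s): [2.39, 2.39, 3.14, 3.14, 3.14, 3.14, 3.14].

INTERFACE

Orientations are given as a rotation vector (axis times angle).
In Python, from bench import get_obs, grab_frame, camera_params, r gives the robot as it stands.
- The arm moves only by the shell command python3 -m jog 'ROWS' [FORCE]. ROWS is JSON, a list of rows, each an object of numbers: "rx", "ry", "rz": the turn, a rotation vector about the world's x, y, z scaled (see below); "x", "y", "z": the shift along the world's x, y, z scaled (see below); "jaw": the opening, from -1 (shut) to 1 (fully open). In form: [{"rx": .., "ry": .., "rz": .., "x": .., "y": .., "z": .., "jaw": ..}, ...]. A call has 1 to 8 rows; each row shifts and turns the commanded pose from where the row before left it; what a row does not reach is not made up. The controller multiplies each number of a shift by 60 mm and each number of a turn by 10 degrees. A row lasts 1/8 s, in which the tool goes at most 62.5 mm and 10.7 degrees, less where a joint would pass 70% of its speed; a pose out of reach is approached as far as the arm can. A call with a number of a shift or a turn outside -1 to 1 is refused whole. A call with a gripper value outside its range is refused whole. The fingers move at their own pace and stop on an object; FORCE is the grip in N (left out, the last holds). Time passes only in rows, so rows that do not move let the fingers close. It gives the time, the measured TCP pose, the force, the opening and the grip force at its end, in the units of the state.
- get_obs(): the state, without advancing time (a new reading comes with each control period).
- grab_frame(name): name is "side" or "top" or "wrist"; returns the picture (400x640x3 uint8, red, green, blue); there is no depth.
- camera_params(name): a dict with "fx", "fy", "cx", "cy" (pixels), "R" (3x3) and "t" (3): a world point X has camera coordinates R X + t. Camera axes: x right, y down, z forward; pixel columns grow to the right and rows downward; lengths in m; the calibration is good to about 2 mm. The wrist camera is an equidistant fisheye: a pixel r from the principal point sees the ray r / f radians off the axis. A picture is of the moment at which its call begins: read the wrist's pose just before it. camera_params takes no time and is no camera call; for the wrist camera it gives the pose at the moment of the call.
- r.hand_in(): hands the job in; it is judged then, once.
The state is a dict: "clock": time; "joints": joint angles; "qvel": joint speeds; "tau": joint torques, N m; "tcp_pos": TCP position; "orientation": TCP orientation; "contact_force": force on the tool from outside, world axes, zero at the start; "moment": the same for the moment, N m; "grip_width": finger opening in m; "gripper_force": force on a finger pad.
Only numpy, scipy, OpenCV 4.12 (cv2) and the standard library are available. Lean on these libraries where they do the work, as an engineer would, in place of code of your own. Each camera call takes 0.05 s, during which the arm holds its last target. There are 200 camera calls.

TASK

Press the cap of the filter cassette fully home with the bench quick clamp: pump only its red trigger, and stop as soon as you feel the cap bottom, because squeezing harder crushes the cassette. Then squeeze the yellow release tab against the grey jaw post and, holding it squeezed, slide the jaw all the way back and let go. Leave the closed cassette lying in its nest, do not press on it by hand, and leave the things standing around where they are.

Things in the scene. Friction and masses are not known exactly. Their poses are not given: they have to be found in the camera images.
- clamp: bench quick clamp, blue base 280 x 75 x 10 mm, fixed to the bench, 128 mm tall in all. Origin on the bench; x along the clamp, the way the jaw advances, z up. Along x: base -155 to 125 mm, trigger pivot at -120 mm, 20 mm up; blue slotted fixed jaw 95 to 113 mm, 76 mm tall; white V nest 56 to 94 mm. All of it lies within 38 mm of its centre line
- trigger (a joint): red trigger, rad, hinged low across the clamp: 0 = rest, leaning back 0.22; 0.44 = end, leaning forward 0.22. Push it towards +x of the clamp; it springs back. The first 0.15 to 0.2 rad are idle, then its pawl carries the jaw 43 mm per rad. A full stroke brings 10 to 13 mm (teeth of 5 mm); on the return the jaw may slip back up to one tooth
- trigger_grip (a point): middle of the red grip, a round bar across the clamp, 40 mm long, 20 mm thick, 92 mm from the pivot, 110 mm above the bench at rest; its top 120 mm. Felt here: 3 to 7 N with the jaw free, 8 to 11 N while the cap goes in, then climbing about 1 N for every 2 mm of the grip once it has bottomed; at about 17 N the cassette is crushed
- jaw (a joint): grey jaw carriage that slides along the clamp, m: 0 = fully back, grows as it advances to the cassette, at most 0.050; hard rear stop. Its spring-loaded rubber pad (5 N per mm, 0 to 9 mm) meets the open cap at 0.022; the cap has bottomed near 0.032
- jaw_post (a point): a point in the middle of the grey upright post of the jaw carriage, 105 mm above the bench, at x = 6 mm of the clamp plus the jaw's value; post 28 mm wide across, 8 mm thick along the clamp, its top 126 mm above the bench
- release (a joint): yellow release lever on the jaw carriage, rad: 0 = at rest, the pawl holds the jaw; squeezed towards the post the pawl is clear of the teeth from 0.11 on, stop at 0.24. Light spring, 1 to 2 N at the tab, up to 10 N while the clamp is loaded; it springs back when let go
- release_tab (a point): middle of the yellow upright release tab, 105 mm above the bench, 34 mm behind (-x) the middle of the jaw post; tab 26 mm wide across, 6 mm thick, its top 128 mm above the bench. Tab and post together measure 41 mm along the clamp at rest, and about 25 mm with the tab squeezed to its stop. They move with the jaw, which slides with about 3 N
- cassette: white round filter cassette, 40 mm in diameter, lying in the V nest with its axis along x of the clamp, its back face against the fixed jaw; 38 mm long while open, 30 mm closed; its top 73 mm above the bench. Origin in the centre of the back face, x along its axis towards the fixed jaw. The base half carries a blue port, the cap a red port
- cap (a joint): how far the cap (the half that faces the moving jaw, with a grey band) is pushed on, m: 0 = open, 0.008 = fully home. It goes in against about 9 N and stays where it is pushed; pressed with more than 24 N the cassette is crushed
- nest (a point): the place of the centre of the cassette's back face on the clamp, 53 mm above the bench
- reagent: small brown reagent bottle with a black cap, 34 mm diameter, 75 mm tall, standing; origin under its centre. Bystander
- petri: petri dish, 90 mm diameter, 15 mm tall; origin under its centre. Bystander
- stopwatch: white timer, 66 x 66 x 18 mm; origin under its centre. Bystander
- tape: white film roll, 61 mm diameter, 26 mm tall, lying flat; origin under its centre. Bystander
Not all that is in view belongs to the job. Leave any green look-alike of the cassette alone.

How it is judged:
On the way, in this order (a step that is already met when the one before it is completed fails the run):
1. the cap is pressed home (pushed on at least 7.4 of 8 mm) (value of joint cap above 0.0074 m), for 0.2 s.
2. the release lever is squeezed (value of joint release above 0.15 rad), for 0.1 s.
3. the jaw is back within 4 mm of its rear stop (value of joint jaw below 0.004 m), for 0.2 s.
At the end, for the whole second after the job is handed in: cap on by at least 7.4 of 8 mm, jaw within 4 mm of its rear stop, release lever and trigger let go (within 0.06 rad of rest), cassette at rest in the nest (back face within 6 mm of its place, axis within 0.15 rad of the clamp's) (value of joint cap above 0.0074 m and value of joint jaw below 0.004 m and value of joint each of release, trigger below 0.06 rad and distance between cassette and nest below 0.006 m and angle between the x axis of cassette and the x axis of clamp, either way round below 0.15 rad and linear speed of cassette below 0.02 m/s); the robot touches nothing.
It fails at once if the jaw pad presses the cassette with more than 24 N (contact force between pad and cassette above 24 N).
It fails at once if the robot presses on the cassette itself with more than 3 N (contact force between any of the fingers, the arm and cassette above 3 N).
It fails at once if the jaw is pushed by hand (more than 5 N) before the cap is home (contact force between any of the fingers, the arm and jaw above 5 N and value of joint cap below 0.0074 m).
It fails at once if a bystander is shifted more than 20 mm or tipped over (distance of any of reagent, petri, stopwatch, tape from where it was at the start of the episode above 0.02 m or angle between reagent's own z axis and vertical above 0.5 rad).
It also fails if it takes over 67 s, if anything falls off the work surface, if the arm or the gripper's body presses on something with over 40 N, if the wrist force passes 120 N, or if a joint passes its speed limit or range.

## Working session

There is one attempt and no reset: what is moved stays moved. The work goes in short steps, Python scripts to look and compute and a shell command to move; the robot and the scene stay as the last step left them, time stands still between calls to the robot, and variables do not carry over. Pictures are saved under pics/ and viewed, at most 10 in all, crops included, and the job is handed in when it is done.

```bash
ls; mkdir -p pics
python3 - <<'E'
from bench import *
import cv2
o=get_obs();print({k:(v.round(3).tolist() if hasattr(v,'round') and hasattr(v,'tolist') else v) for k,v in o.items()})
for n in ["side","top"]:
    f=grab_frame(n);cv2.imwrite(f"pics/{n}0.png",f[:,:,::-1]);p=camera_params(n);print(n,p)
E
```

```text
pics
{'clock': 0.0, 'joints': [-1.218, 0.478, 0.022, 1.556, -0.012, 1.109, -0.083], 'qvel': [-0.001, 0.0, 0.0, -0.001, -0.0, -0.001, 0.0], 'tau': [0.001, -59.644, 1.608, -28.121, 0.012, 0.009, 0.0], 'tcp_pos': [0.3, 0.604, 0.23], 'orientation': [-0.717, -3.058, 0.003], 'contact_force': [0.761, -0.766, 0.301], 'moment': [-0.073, -0.011, -0.019], 'gripper_force': 0.0, 'grip_width': 0.08550603194258714}
side {'fx': 435.73108005541303, 'fy': 435.73108005541303, 'cx': 318.0221154006556, 'cy': 205.71715800216126, 'R': array([[-0.94006274, -0.3408615 ,  0.0097714 ],
       [-0.2850324 ,  0.76971647, -0.5712207 ],
       [ 0.18718594, -0.53976846, -0.82073835]]), 't': array([0.60646988, 0.19060396, 1.001972  ])}
top {'fx': 363.94051212517775, 'fy': 363.94051212517775, 'cx': 320.45563015796864, 'cy': 198.56334268660999, 'R': array([[ 0.00937642, -0.99955768,  0.0282228 ],
       [-0.99249624, -0.01274386, -0.12160925],
       [ 0.12191512, -0.02687076, -0.99217673]]), 't': array([0.02652747, 0.61369868, 0.9166884 ])}
```

View pics/side0.png

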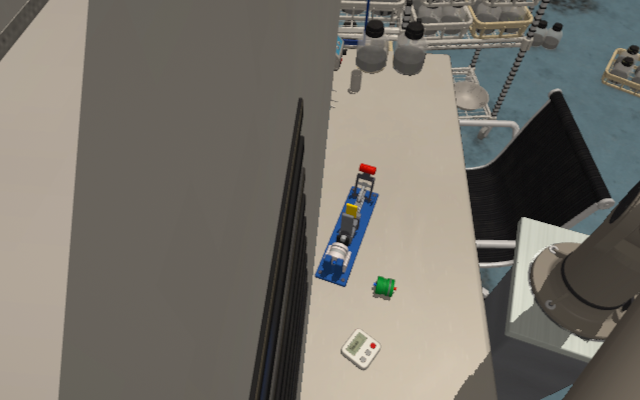

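View pics/top0.png

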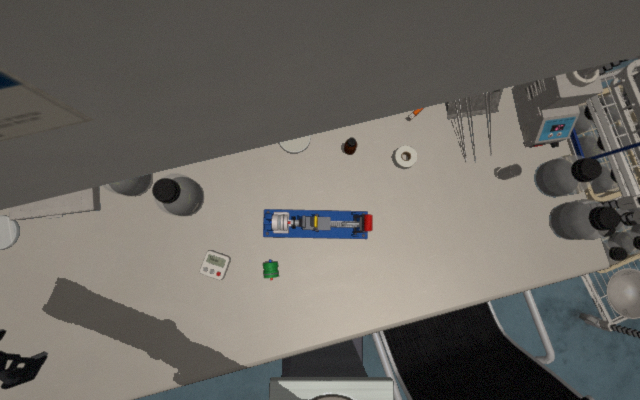

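The side view shows the clamp with the red grip at (368,169), yellow tab at (352,211) and the nest at the lower left. In the top view the clamp runs from column 264 to 370 around row 223, with the grip at the right, so clamp +x is about world +y. A grey overhang covers the far side (rows below about 150). The green look-alike is at (271,269) and the timer at (215,264).

```bash
cat > h.py <<'E'
import numpy as np,cv2
from bench import *
def ray(n,uv,p=None):
    p=p or camera_params(n); uv=np.array(uv,float)
    if n=="wrist":
        d=np.array([(uv[0]-p['cx'])/p['fx'],(uv[1]-p['cy'])/p['fy']]);th=np.hypot(*d)
        c=np.r_[d/max(th,1e-9)*np.sin(th),np.cos(th)]
    else: c=np.array([(uv[0]-p['cx'])/p['fx'],(uv[1]-p['cy'])/p['fy'],1])
    R=np.array(p['R']);return -R.T@np.array(p['t']),R.T@c
def onz(n,uv,z,p=None):
    o,d=ray(n,uv,p);return (o+d*(z-o[2])/d[2])
def mask(f,c):
    h=cv2.cvtColor(f,cv2.COLOR_RGB2HSV);H,S,V=cv2.split(h)
    return {'blue':(abs(H.astype(int)-110)<15)&(S>150)&(V>40),'red':((H<8)|(H>172))&(S>170)&(V>90),'yellow':(abs(H.astype(int)-27)<7)&(S>150)&(V>90)}[c].astype('uint8')
def blobs(m,amin=15):
    n,l,s,c=cv2.connectedComponentsWithStats(m);return [(s[i].tolist(),c[i].round(1).tolist()) for i in range(1,n) if s[i][4]>=amin]
def tri(a,b):
    (o1,d1),(o2,d2)=a,b;A=np.c_[d1,-d2];s=np.linalg.lstsq(A,o2-o1,rcond=None)[0]
    p,q=o1+d1*s[0],o2+d2*s[1];return (p+q)/2,np.linalg.norm(p-q)
E
python3 - <<'E'
from h import *
C={}
for n in ["side","top"]:
    f=cv2.imread(f"pics/{n}0.png")[:,:,::-1].copy()
    print(n,"cam at",ray(n,(320,200))[0].round(3))
    for c in ['blue','red','yellow']:
        for s,ce in blobs(mask(f,c)):
            if (n=="top" and 250<ce[0]<385 and 195<ce[1]<250) or (n=="side" and 310<ce[0]<385 and 150<ce[1]<290):
                print(n,c,s,ce)
    m=mask(f,'blue'); m[:200 if n=="top" else 150]=0; m[300:]=0; m[:,:250]=0; m[:,390:]=0
    cs=np.vstack([c for c in cv2.findContours(m,0,2)[0] if len(c)>6])
    b=cv2.boxPoints(cv2.minAreaRect(cs)); print("box",[onz(n,x,.01).round(3).tolist() for x in b])
E
python3 - <<'E'
import cv2
a=cv2.imread('pics/top0.png')[190:255,250:390];b=cv2.imread('pics/side0.png')[155:290,305:390]
a=cv2.resize(a,None,fx=4,fy=4,interpolation=2);b=cv2.resize(b,None,fx=2.5,fy=2.5,interpolation=2)
import numpy as np
H=a.shape[0]+b.shape[0];o=np.zeros((H,max(a.shape[1],b.shape[1]),3),'uint8');o[:a.shape[0],:a.shape[1]]=a;o[a.shape[0]:,:b.shape[1]]=b
cv2.imwrite('pics/crop0.png',o);print(o.shape)
E
```

```text
side cam at [0.437 0.601 0.925]
side blue [342, 189, 15, 23, 94] [349.6, 199.5]
side blue [356, 188, 4, 6, 16] [357.2, 190.6]
side blue [365, 191, 5, 7, 23] [367.0, 194.1]
side blue [316, 193, 62, 93, 1204] [347.0, 249.2]
side blue [328, 213, 14, 32, 135] [335.6, 231.4]
side red [360, 164, 16, 11, 117] [367.3, 168.7]
side yellow [346, 203, 11, 15, 110] [351.3, 209.4]
box [[0.585, 0.186, 0.01], [0.592, -0.097, 0.01], [0.51, -0.089, 0.01], [0.514, 0.189, 0.01]]
top cam at [0.497 0.059 0.983]
top blue [264, 210, 99, 28, 809] [308.8, 230.5]
top blue [288, 211, 79, 10, 454] [326.1, 214.4]
top red [365, 215, 7, 16, 110] [367.9, 222.5]
top yellow [314, 216, 4, 11, 33] [315.2, 220.9]
box [[0.515, 0.182, 0.01], [0.585, 0.183, 0.01], [0.583, -0.091, 0.01], [0.513, -0.089, 0.01]]
(598, 560, 3)
```

View pics/crop0.png

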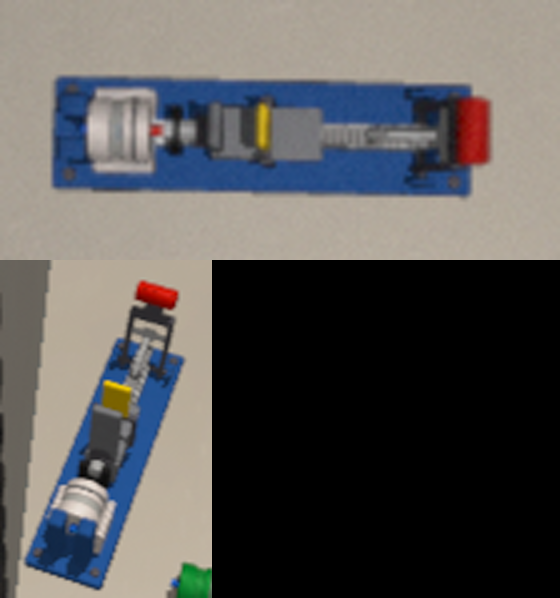

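The crops confirm the layout: jaw fully back, yellow tab at (315,221) in the top view, and cap open. Next I triangulate the grip and tab, and check the tall bottle beside the path.

Run:
```python
from h import *
print("grip",tri(ray("top",(367.9,222.5)),ray("side",(367.3,168.7))))
print("tab",tri(ray("top",(315.2,220.9)),ray("side",(351.3,209.4))), onz("top",(315.2,220.9),.12))
print("grip@.11",onz("top",(367.9,222.5),.113))
for uv in [(165,190),(180,195),(203,195),(180,218),(294,152),(349,146),(405,157),(270,270),(215,265)]:
    print(uv,[onz("top",uv,z).round(3).tolist()[:2] for z in (0,.1,.2)])
for uv in [(300,166),(360,145),(150,210)]: print("shelf",uv,[onz("top",uv,z).round(3).tolist()[:2] for z in (0,.3,.5)])
```

```text
grip (array([ 0.54786493, -0.07945719,  0.11037491]), np.float64(0.0001752860683008723))
tab (array([0.54951747, 0.04732014, 0.1089122 ]), np.float64(0.0015934992112141956)) [0.5496357  0.04755654 0.12      ]
grip@.11 [ 0.54762531 -0.07905045  0.113     ]
(165, 190) [[0.636, 0.452], [0.622, 0.412], [0.608, 0.372]]
(180, 195) [[0.623, 0.411], [0.61, 0.376], [0.597, 0.34]]
(203, 195) [[0.624, 0.35], [0.611, 0.32], [0.598, 0.291]]
(180, 218) [[0.561, 0.408], [0.554, 0.372], [0.548, 0.337]]
(294, 152) [[0.747, 0.107], [0.721, 0.102], [0.696, 0.097]]
(349, 146) [[0.766, -0.046], [0.739, -0.035], [0.711, -0.024]]
(405, 157) [[0.737, -0.202], [0.713, -0.175], [0.689, -0.149]]
(270, 270) [[0.426, 0.164], [0.433, 0.154], [0.44, 0.143]]
(215, 265) [[0.437, 0.309], [0.444, 0.284], [0.45, 0.258]]
shelf (300, 166) [[0.707, 0.089], [0.643, 0.08], [0.6, 0.074]]
shelf (360, 145) [[0.769, -0.076], [0.686, -0.035], [0.631, -0.008]]
shelf (150, 210) [[0.581, 0.489], [0.556, 0.358], [0.538, 0.27]]
```

The numbers agree: grip at height 0.110, clamp origin about (0.548, 0.0605) with +x along world +y. The tab at y 0.047 means the jaw already stands about 15 mm advanced. I start moving, keeping clear of the tall bottle.

```bash
python3 -m jog '[{"x":0.3,"y":-0.8,"rz":0.33,"jaw":-1},{"x":0.3,"y":-0.8,"rz":0.33,"jaw":-1},{"x":0.3,"y":-0.8,"rz":0.33,"jaw":-1},{"x":0.3,"y":-0.8,"rz":0.33,"jaw":-1},{"x":0.3,"y":-0.8,"rz":0.33,"jaw":-1},{"x":0.3,"y":-0.8,"rz":0.33,"jaw":-1},{"x":0.3,"y":-0.8,"rz":0.33,"jaw":-1},{"x":0.3,"y":-0.8,"rz":0.33,"jaw":-1}]' 30
python3 - <<'E'
from h import *
f=np.hstack([cv2.resize(grab_frame("wrist"),(400,250)),cv2.resize(grab_frame("side"),(400,250))]);cv2.imwrite("pics/w1.png",f[:,:,::-1])
E
```

```text
validation failed for argument at $[0]...
```

View pics/w1.png

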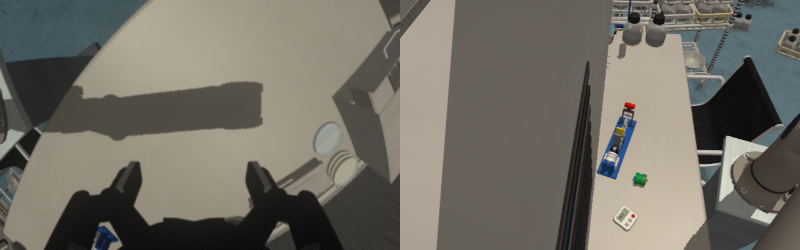

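The move was refused (rows probably need all seven keys), so this view shows the arm still at the start pose. Resending with full rows.

```bash
python3 -m jog '[{"rx":0,"ry":0,"rz":0.33,"x":0.3,"y":-0.8,"z":0,"jaw":-1},{"rx":0,"ry":0,"rz":0.33,"x":0.3,"y":-0.8,"z":0,"jaw":-1},{"rx":0,"ry":0,"rz":0.33,"x":0.3,"y":-0.8,"z":0,"jaw":-1},{"rx":0,"ry":0,"rz":0.33,"x":0.3,"y":-0.8,"z":0,"jaw":-1},{"rx":0,"ry":0,"rz":0.33,"x":0.3,"y":-0.8,"z":0,"jaw":-1},{"rx":0,"ry":0,"rz":0.33,"x":0.3,"y":-0.8,"z":0,"jaw":-1},{"rx":0,"ry":0,"rz":0.33,"x":0.3,"y":-0.8,"z":0,"jaw":-1},{"rx":0,"ry":0,"rz":0.33,"x":0.3,"y":-0.8,"z":0,"jaw":-1}]' 30
python3 - <<'E'
from h import *
f=np.hstack([cv2.resize(grab_frame("wrist"),(400,250)),cv2.resize(grab_frame("side"),(400,250))]);cv2.imwrite("pics/w2.png",f[:,:,::-1])
E
```

```text
clock: 1.2
tcp_pos: [0.4445, 0.2189, 0.2314]
orientation: [-0.003, 3.141, 0.0]
contact_force: [0.5, -0.2, 0.1]
grip_width: -0.0004
gripper_force: 0.0
```

View pics/w2.png

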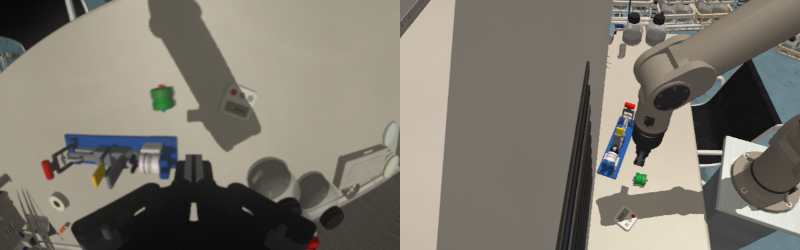

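The wrist view shows the clamp clear of obstructions, and the tool's y is now along world y. Next I go behind the grip.

```bash
python3 -m jog '[{"rx":0,"ry":0,"rz":0,"x":0.216,"y":-0.74,"z":0,"jaw":-1},{"rx":0,"ry":0,"rz":0,"x":0.216,"y":-0.74,"z":0,"jaw":-1},{"rx":0,"ry":0,"rz":0,"x":0.216,"y":-0.74,"z":0,"jaw":-1},{"rx":0,"ry":0,"rz":0,"x":0.216,"y":-0.74,"z":0,"jaw":-1},{"rx":0,"ry":0,"rz":0,"x":0.216,"y":-0.74,"z":0,"jaw":-1},{"rx":0,"ry":0,"rz":0,"x":0.216,"y":-0.74,"z":0,"jaw":-1},{"rx":0,"ry":0,"rz":0,"x":0.216,"y":-0.74,"z":0,"jaw":-1},{"rx":0,"ry":0,"rz":0,"x":0.216,"y":-0.74,"z":0,"jaw":-1}]' 30
python3 -m jog '[{"rx":0,"ry":0,"rz":0,"x":0,"y":0,"z":-0.7,"jaw":-1},{"rx":0,"ry":0,"rz":0,"x":0,"y":0,"z":-0.7,"jaw":-1},{"rx":0,"ry":0,"rz":0,"x":0,"y":0,"z":-0.8,"jaw":-1},{"rx":0,"ry":0,"rz":0,"x":0,"y":0,"z":0,"jaw":-1}]'
python3 - <<'E'
from h import *
for n in ["side","wrist"]:
    f=grab_frame(n)
    for c in ['red','yellow']:print(n,c,[b for b in blobs(mask(f,c),60)])
    cv2.imwrite(f"pics/{n}3.png",f[:,:,::-1])
E
```

```text
clock: 2.3
tcp_pos: [0.5484, -0.1352, 0.2313]
orientation: [-0.001, 3.141, 0.001]
contact_force: [1.5, 0.6, -0.1]
grip_width: -0.0002
gripper_force: 0.0
clock: 2.8
tcp_pos: [0.5451, -0.1333, 0.0962]
orientation: [0.001, -3.134, -0.002]
contact_force: [-0.1, -0.2, 0.1]
grip_width: 0.0001
gripper_force: 0.0
side red [([360, 164, 16, 11, 109], [367.3, 168.9])]
side yellow [([346, 203, 12, 15, 117], [351.1, 209.2])]
wrist red [([402, 246, 35, 64, 1485], [418.1, 276.0])]
wrist yellow [([544, 225, 57, 61, 1906], [571.6, 254.4])]
```

View pics/wrist3.png

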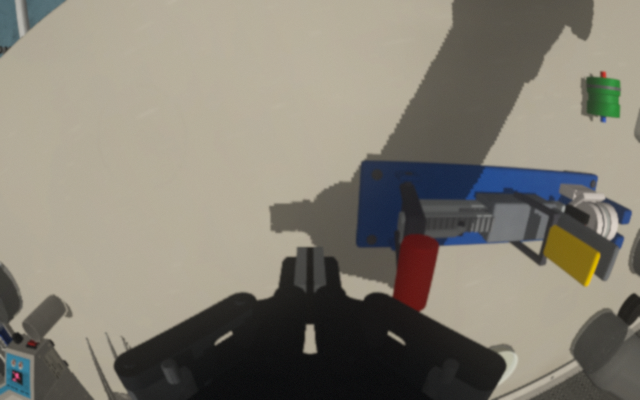

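The bar at (418,276) is just ahead (right) of the shut fingers at (310,265), which are lined up across it. First stroke, read as I go.

```bash
S='s'; python3 -m jog '[{"rx":0,"ry":0,"rz":0,"x":0.04,"y":0.2,"z":0.05,"jaw":-1},{"rx":0,"ry":0,"rz":0,"x":0,"y":0.2,"z":0,"jaw":-1},{"rx":0,"ry":0,"rz":0,"x":0,"y":0,"z":0,"jaw":-1}]'
python3 -m jog '[{"rx":0,"ry":0,"rz":0,"x":0,"y":0.1,"z":0,"jaw":-1},{"rx":0,"ry":0,"rz":0,"x":0,"y":0.1,"z":0,"jaw":-1}]'
python3 -m jog '[{"rx":0,"ry":0,"rz":0,"x":0,"y":0.1,"z":0,"jaw":-1},{"rx":0,"ry":0,"rz":0,"x":0,"y":0.1,"z":0,"jaw":-1}]'
python3 -m jog '[{"rx":0,"ry":0,"rz":0,"x":0,"y":0.1,"z":0,"jaw":-1}]'
python3 -m jog '[{"rx":0,"ry":0,"rz":0,"x":0,"y":0.1,"z":0,"jaw":-1}]'
```

```text
clock: 3.28
tcp_pos: [0.551, -0.1084, 0.1032]
orientation: [-0.005, 3.14, 0.001]
contact_force: [0.5, -0.8, -0.1]
grip_width: 0.0003
gripper_force: 0.0
clock: 3.52
tcp_pos: [0.5504, -0.0993, 0.1027]
orientation: [0.001, 3.141, -0.002]
contact_force: [-1.1, -5.2, 5.1]
grip_width: -0.0006
gripper_force: 3.1
clock: 3.78
tcp_pos: [0.5509, -0.0881, 0.1031]
orientation: [0.003, 3.14, -0.003]
contact_force: [-0.1, -7.7, 7.0]
grip_width: 0.0
gripper_force: 4.7
clock: 3.9
tcp_pos: [0.5511, -0.0828, 0.1033]
orientation: [0.003, 3.139, -0.004]
contact_force: [-0.3, -6.6, 7.2]
grip_width: -0.0
gripper_force: 4.3
clock: 4.03
tcp_pos: [0.5512, -0.077, 0.1034]
orientation: [0.004, 3.139, -0.004]
contact_force: [-1.3, -6.8, 9.3]
grip_width: -0.0001
gripper_force: 4.4
```

```bash
python3 -m jog '[{"rx":0,"ry":0,"rz":0,"x":0,"y":0.07,"z":0.03,"jaw":-1}]'
python3 -m jog '[{"rx":0,"ry":0,"rz":0,"x":0,"y":0.05,"z":0.02,"jaw":-1}]'
python3 -m jog '[{"rx":0,"ry":0,"rz":0,"x":0,"y":0.04,"z":0,"jaw":-1}]'
python3 - <<'E'
from h import *
f=grab_frame("side")
for c in ['red','yellow']:print(c,[b for b in blobs(mask(f,c),40)])
print([b for b in blobs(mask(grab_frame("top"),'yellow'),15) if 250<b[1][0]<385 and 195<b[1][1]<250])
E
```

```text
clock: 4.15
tcp_pos: [0.5508, -0.0723, 0.1045]
orientation: [0.003, 3.14, -0.004]
contact_force: [1.4, -5.5, -1.5]
grip_width: 0.0004
gripper_force: 2.6
clock: 4.28
tcp_pos: [0.5503, -0.0694, 0.1054]
orientation: [0.003, 3.141, -0.004]
contact_force: [0.9, -6.7, -1.0]
grip_width: 0.0
gripper_force: 2.7
clock: 4.4
tcp_pos: [0.5502, -0.0671, 0.1053]
orientation: [0.003, 3.141, -0.004]
contact_force: [1.2, -6.7, -0.1]
grip_width: 0.0002
gripper_force: 2.9
red [([355, 174, 17, 11, 123], [363.2, 178.7])]
yellow [([345, 206, 12, 15, 127], [350.1, 212.3])]
[([310, 216, 4, 12, 42], [311.5, 221.3])]
```

The tab moved about 9 mm; force is still jaw-free level. Finish this stroke gently.

```bash
python3 -m jog '[{"rx":0,"ry":0,"rz":0,"x":0,"y":0.035,"z":0,"jaw":-1}]'|sed -n '2p;4p'
python3 -m jog '[{"rx":0,"ry":0,"rz":0,"x":0,"y":0.025,"z":0,"jaw":-1}]'|sed -n '2p;4p'
python3 -m jog '[{"rx":0,"ry":0,"rz":0,"x":0,"y":0,"z":0,"jaw":-1}]'|sed -n '2p;4p'
```

```text
tcp_pos: [0.5502, -0.0653, 0.1052]
contact_force: [0.8, -6.3, -1.1]
tcp_pos: [0.5502, -0.0636, 0.1052]
contact_force: [0.2, -7.2, -1.2]
tcp_pos: [0.5502, -0.0635, 0.1052]
contact_force: [0.8, -6.7, -1.1]
```

```bash
python3 -m jog '[{"rx":0,"ry":0,"rz":0,"x":0,"y":-0.4,"z":-0.02,"jaw":-1},{"rx":0,"ry":0,"rz":0,"x":0,"y":-0.4,"z":-0.02,"jaw":-1},{"rx":0,"ry":0,"rz":0,"x":0,"y":0,"z":0,"jaw":-1}]'
python3 - <<'E'
from h import *
f=grab_frame("side")
for c in ['red','yellow']:print(c,[b for b in blobs(mask(f,c),40)])
print([b for b in blobs(mask(grab_frame("top"),'yellow'),15) if 250<b[1][0]<385 and 195<b[1][1]<250])
E
python3 -m jog '[{"rx":0,"ry":0,"rz":0,"x":0,"y":0.2,"z":0,"jaw":-1},{"rx":0,"ry":0,"rz":0,"x":0,"y":0.1,"z":0,"jaw":-1}]'|sed -n '2p;4p'
python3 -m jog '[{"rx":0,"ry":0,"rz":0,"x":0,"y":0.1,"z":0,"jaw":-1}]'|sed -n '2p;4p'
python3 -m jog '[{"rx":0,"ry":0,"rz":0,"x":0,"y":0.07,"z":0.02,"jaw":-1}]'|sed -n '2p;4p'
```

```text
clock: 5.25
tcp_pos: [0.5497, -0.1112, 0.1027]
orientation: [-0.006, -3.141, 0.001]
contact_force: [0.7, 0.4, 0.1]
grip_width: -0.0002
gripper_force: 0.0
red [([360, 164, 16, 10, 108], [367.2, 168.9])]
yellow [([345, 205, 12, 16, 137], [350.2, 212.0])]
[([312, 216, 2, 11, 22], [312.5, 221.0])]
tcp_pos: [0.5509, -0.0902, 0.1035]
contact_force: [0.3, -4.4, 5.6]
tcp_pos: [0.5509, -0.0851, 0.1035]
contact_force: [0.0, -6.8, 7.7]
tcp_pos: [0.5508, -0.0816, 0.1044]
contact_force: [1.3, -5.6, -0.6]
```

```bash
for i in 1; do :; done
python3 -m jog '[{"rx":0,"ry":0,"rz":0,"x":0,"y":0.05,"z":0.01,"jaw":-1}]'|sed -n '2p;4p'
python3 -m jog '[{"rx":0,"ry":0,"rz":0,"x":0,"y":0.04,"z":0.01,"jaw":-1}]'|sed -n '2p;4p'
python3 -m jog '[{"rx":0,"ry":0,"rz":0,"x":0,"y":0.04,"z":0,"jaw":-1}]'|sed -n '2p;4p'
python3 -m jog '[{"rx":0,"ry":0,"rz":0,"x":0,"y":0.03,"z":0,"jaw":-1}]'|sed -n '2p;4p'
```

```text
tcp_pos: [0.5506, -0.0789, 0.1047]
contact_force: [2.2, -6.0, -1.2]
tcp_pos: [0.5503, -0.0771, 0.1052]
contact_force: [2.6, -8.0, -1.9]
tcp_pos: [0.5504, -0.0755, 0.1052]
contact_force: [1.3, -10.5, -0.6]
tcp_pos: [0.5503, -0.074, 0.1053]
contact_force: [0.2, -10.2, -0.6]
```

Run:
```python
from h import *
f=grab_frame("side")
for c in ['red','yellow']:print(c,[b for b in blobs(mask(f,c),40)])
print([b for b in blobs(mask(grab_frame("top"),'yellow'),15) if 250<b[1][0]<385 and 195<b[1][1]<250])
```

```text
red [([356, 172, 17, 10, 118], [364.0, 176.4])]
yellow [([344, 207, 12, 16, 142], [349.7, 213.9])]
[([310, 216, 2, 11, 22], [310.5, 221.0])]
```

Force has risen to the cap level (about 10 N). Continue in small steps.

```bash
python3 -m jog '[{"rx":0,"ry":0,"rz":0,"x":0,"y":0.03,"z":0,"jaw":-1}]'|sed -n '2p;4p'
python3 -m jog '[{"rx":0,"ry":0,"rz":0,"x":0,"y":0.03,"z":0,"jaw":-1}]'|sed -n '2p;4p'
python3 -m jog '[{"rx":0,"ry":0,"rz":0,"x":0,"y":0.02,"z":0,"jaw":-1}]'|sed -n '2p;4p'
```

```text
tcp_pos: [0.5503, -0.0725, 0.1053]
contact_force: [2.2, -11.2, 0.6]
tcp_pos: [0.5504, -0.0707, 0.1053]
contact_force: [1.0, -9.6, 0.6]
tcp_pos: [0.5504, -0.0695, 0.1053]
contact_force: [1.9, -9.4, -0.5]
```

```bash
python3 -m jog '[{"rx":0,"ry":0,"rz":0,"x":0,"y":0.02,"z":0,"jaw":-1}]'|sed -n '2p;4p'
python3 -m jog '[{"rx":0,"ry":0,"rz":0,"x":0,"y":0.02,"z":0,"jaw":-1}]'|sed -n '2p;4p'
```

```text
tcp_pos: [0.5504, -0.0684, 0.1052]
contact_force: [1.8, -10.4, -1.2]
tcp_pos: [0.5504, -0.0672, 0.1052]
contact_force: [1.4, -10.6, -1.2]
```

```bash
python3 -m jog '[{"rx":0,"ry":0,"rz":0,"x":0,"y":0.02,"z":0,"jaw":-1}]'|sed -n '2p;4p'
python3 -m jog '[{"rx":0,"ry":0,"rz":0,"x":0,"y":0.02,"z":0,"jaw":-1}]'|sed -n '2p;4p'
python3 -m jog '[{"rx":0,"ry":0,"rz":0,"x":0,"y":0.01,"z":0,"jaw":-1}]'|sed -n '2p;4p'
python3 - <<'E'
from h import *
f=grab_frame("side")
for c in ['red','yellow']:print(c,[b for b in blobs(mask(f,c),40)])
print([b for b in blobs(mask(grab_frame("top"),'yellow'),15) if 250<b[1][0]<385 and 195<b[1][1]<250])
E
```

```text
tcp_pos: [0.5504, -0.0661, 0.1052]
contact_force: [1.7, -10.6, -1.4]
tcp_pos: [0.5504, -0.0649, 0.1051]
contact_force: [2.2, -11.9, -0.6]
tcp_pos: [0.5503, -0.0642, 0.1051]
contact_force: [0.9, -10.4, -1.0]
red [([355, 175, 17, 11, 120], [362.9, 179.8])]
yellow [([343, 208, 13, 16, 148], [349.0, 215.3])]
[([308, 216, 3, 11, 27], [308.8, 220.6])]
```

Near the end of the stroke without the climb, so I need a third, short stroke.

```bash
python3 -m jog '[{"rx":0,"ry":0,"rz":0,"x":0,"y":-0.4,"z":0,"jaw":-1},{"rx":0,"ry":0,"rz":0,"x":0,"y":-0.4,"z":-0.02,"jaw":-1},{"rx":0,"ry":0,"rz":0,"x":0,"y":0,"z":0,"jaw":-1}]'|sed -n '1,2p;4p'
python3 - <<'E'
from h import *
f=grab_frame("side")
for c in ['red','yellow']:print(c,[b for b in blobs(mask(f,c),40)])
print([b for b in blobs(mask(grab_frame("top"),'yellow'),15) if 250<b[1][0]<385 and 195<b[1][1]<250])
E
python3 -m jog '[{"rx":0,"ry":0,"rz":0,"x":0,"y":0.2,"z":0,"jaw":-1},{"rx":0,"ry":0,"rz":0,"x":0,"y":0.08,"z":0,"jaw":-1}]'|sed -n '2p;4p'
python3 -m jog '[{"rx":0,"ry":0,"rz":0,"x":0,"y":0.05,"z":0.02,"jaw":-1}]'|sed -n '2p;4p'
```

```text
clock: 7.92
tcp_pos: [0.5496, -0.1101, 0.1037]
contact_force: [-0.3, 0.8, -0.4]
red [([360, 164, 16, 11, 109], [367.3, 168.9])]
yellow [([344, 208, 12, 16, 145], [349.0, 214.9])]
[([308, 216, 3, 11, 26], [309.3, 221.4])]
tcp_pos: [0.5508, -0.0912, 0.1046]
contact_force: [-0.9, -4.8, 7.2]
tcp_pos: [0.5506, -0.0886, 0.1055]
contact_force: [0.5, -2.4, 0.6]
```

```bash
python3 -m jog '[{"rx":0,"ry":0,"rz":0,"x":0,"y":0.03,"z":0.01,"jaw":-1}]'|sed -n '2p;4p'
python3 -m jog '[{"rx":0,"ry":0,"rz":0,"x":0,"y":0.02,"z":0,"jaw":-1}]'|sed -n '2p;4p'
python3 -m jog '[{"rx":0,"ry":0,"rz":0,"x":0,"y":0.02,"z":0,"jaw":-1}]'|sed -n '2p;4p'
```

```text
tcp_pos: [0.5504, -0.0877, 0.1059]
contact_force: [0.7, -6.6, -0.5]
tcp_pos: [0.5504, -0.0873, 0.106]
contact_force: [0.8, -6.8, -0.1]
tcp_pos: [0.5504, -0.0868, 0.1061]
contact_force: [2.3, -8.3, 1.0]
```

```bash
python3 -m jog '[{"rx":0,"ry":0,"rz":0,"x":0,"y":0.02,"z":0,"jaw":-1}]'|sed -n '2p;4p'
python3 -m jog '[{"rx":0,"ry":0,"rz":0,"x":0,"y":0.02,"z":0,"jaw":-1}]'|sed -n '2p;4p'
```

```text
tcp_pos: [0.5504, -0.0861, 0.1061]
contact_force: [-0.1, -9.4, 2.4]
tcp_pos: [0.5504, -0.0855, 0.1062]
contact_force: [1.3, -9.2, 3.3]
```

```bash
python3 -m jog '[{"rx":0,"ry":0,"rz":0,"x":0,"y":0.02,"z":0.01,"jaw":-1}]'|sed -n '2p;4p'
python3 -m jog '[{"rx":0,"ry":0,"rz":0,"x":0,"y":0.02,"z":0.01,"jaw":-1}]'|sed -n '2p;4p'
```

```text
tcp_pos: [0.5503, -0.0844, 0.1066]
contact_force: [2.2, -8.9, -1.8]
tcp_pos: [0.5501, -0.0831, 0.107]
contact_force: [0.9, -9.9, -1.2]
```

```bash
python3 -m jog '[{"rx":0,"ry":0,"rz":0,"x":0,"y":0.02,"z":0,"jaw":-1}]'|sed -n '2p;4p'
python3 -m jog '[{"rx":0,"ry":0,"rz":0,"x":0,"y":0,"z":0,"jaw":-1}]'|sed -n '2p;4p'
```

```text
tcp_pos: [0.5501, -0.082, 0.1071]
contact_force: [1.3, -9.3, 0.8]
tcp_pos: [0.5501, -0.0819, 0.1072]
contact_force: [0.7, -8.9, -1.2]
```

```bash
python3 -m jog '[{"rx":0,"ry":0,"rz":0,"x":0,"y":0.02,"z":0,"jaw":-1}]'|sed -n '2p;4p'
python3 -m jog '[{"rx":0,"ry":0,"rz":0,"x":0,"y":0.02,"z":0,"jaw":-1}]'|sed -n '2p;4p'
```

```text
tcp_pos: [0.5501, -0.081, 0.1072]
contact_force: [0.1, -10.3, 1.4]
tcp_pos: [0.5501, -0.0798, 0.1073]
contact_force: [-0.5, -9.3, 1.2]
```

```bash
python3 -m jog '[{"rx":0,"ry":0,"rz":0,"x":0,"y":0.02,"z":0,"jaw":-1}]'|sed -n '2p;4p'
python3 -m jog '[{"rx":0,"ry":0,"rz":0,"x":0,"y":0.0,"z":0,"jaw":-1}]'|sed -n '2p;4p'
python3 - <<'E'
from h import *
print([b for b in blobs(mask(grab_frame("top"),'yellow'),15) if 250<b[1][0]<385 and 195<b[1][1]<250])
E
```

```text
tcp_pos: [0.5502, -0.0787, 0.1074]
contact_force: [0.1, -9.9, 3.7]
tcp_pos: [0.5501, -0.0786, 0.1074]
contact_force: [1.3, -9.8, 2.7]
[([305, 216, 3, 11, 33], [306.0, 221.0])]
```

```bash
python3 -m jog '[{"rx":0,"ry":0,"rz":0,"x":0,"y":0.02,"z":0.01,"jaw":-1}]'|sed -n '2p;4p'
python3 -m jog '[{"rx":0,"ry":0,"rz":0,"x":0,"y":0.02,"z":0,"jaw":-1},{"rx":0,"ry":0,"rz":0,"x":0,"y":0.0,"z":0,"jaw":-1}]'|sed -n '2p;4p'
```

```text
tcp_pos: [0.5501, -0.0776, 0.1077]
contact_force: [1.9, -10.8, -2.1]
tcp_pos: [0.55, -0.0767, 0.1077]
contact_force: [1.4, -11.3, -0.4]
```

```bash
python3 -m jog '[{"rx":0,"ry":0,"rz":0,"x":0,"y":0.02,"z":0,"jaw":-1}]'|sed -n '2p;4p'
python3 -m jog '[{"rx":0,"ry":0,"rz":0,"x":0,"y":0.0,"z":0,"jaw":-1}]'|sed -n '2p;4p'
```

```text
tcp_pos: [0.5501, -0.0759, 0.1078]
contact_force: [0.3, -12.1, 0.3]
tcp_pos: [0.5501, -0.0758, 0.1078]
contact_force: [0.5, -11.4, -0.5]
```

The climb has started (9.8 → 11.3 → 11.8 N). One more small step to confirm.

```bash
python3 -m jog '[{"rx":0,"ry":0,"rz":0,"x":0,"y":0.02,"z":0,"jaw":-1}]'|sed -n '2p;4p'
python3 -m jog '[{"rx":0,"ry":0,"rz":0,"x":0,"y":0.0,"z":0,"jaw":-1}]'|sed -n '2p;4p'
python3 - <<'E'
from h import *
g=[]
for i in range(8):
    f=grab_frame("side" if i%2 else "top");g.append(get_obs()['contact_force'][1])
    if i==7: cv2.imwrite("pics/s5.png",cv2.resize(f[155:295,300:400],None,fx=4,fy=4,interpolation=2)[:,:,::-1])
print(np.round(g,1),np.mean(g))
E
```

```text
tcp_pos: [0.5501, -0.0751, 0.1078]
contact_force: [-0.3, -13.3, 0.1]
tcp_pos: [0.5501, -0.075, 0.1078]
contact_force: [1.3, -12.2, -0.7]
[-12.6 -12.7 -13.  -13.2 -12.9 -13.2 -12.8 -12.4] -12.841749623770388
```

View pics/s5.png

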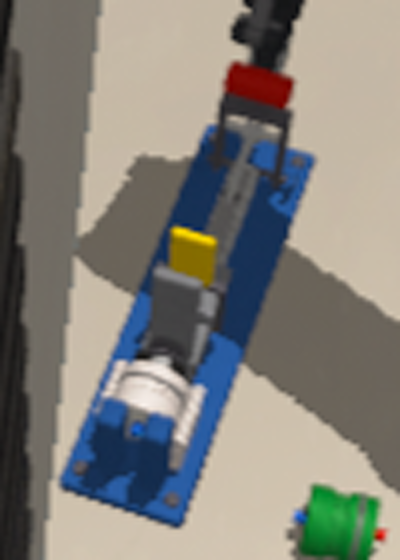

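The mean grip force is 12.8 N, clearly climbing and well below 17 N, and the picture shows the pad against the closed cap, so the cap has bottomed. I let the trigger return, lift, and measure the tab.

```bash
python3 -m jog '[{"rx":0,"ry":0,"rz":0,"x":0,"y":-0.4,"z":0,"jaw":-1},{"rx":0,"ry":0,"rz":0,"x":0,"y":-0.4,"z":0,"jaw":-1},{"rx":0,"ry":0,"rz":0,"x":0,"y":0,"z":0.7,"jaw":-1},{"rx":0,"ry":0,"rz":0,"x":0,"y":0,"z":0.7,"jaw":-0.5},{"rx":0,"ry":0,"rz":0,"x":0,"y":0,"z":0.5,"jaw":0.45},{"rx":0,"ry":0,"rz":0,"x":0,"y":0,"z":0,"jaw":0.45}]'
python3 - <<'E'
from h import *
s=grab_frame("side");t=grab_frame("top")
a=[b for b in blobs(mask(s,'yellow'),40)];b=[b for b in blobs(mask(t,'yellow'),15) if 250<b[1][0]<385 and 195<b[1][1]<250]
print(a,b,[x for x in blobs(mask(s,'red'),40)])
print(onz("top",b[0][1],.12), tri(ray("top",b[0][1]),ray("side",a[0][1])))
E
```

```text
clock: 12.1
tcp_pos: [0.5516, -0.1179, 0.2239]
orientation: [-0.002, 3.137, 0.002]
contact_force: [0.6, -1.0, -0.1]
grip_width: 0.0543
gripper_force: 0.0
[([343, 209, 13, 15, 139], [348.8, 215.6])] [([307, 216, 3, 11, 31], [308.1, 221.0])] [([360, 164, 16, 11, 109], [367.3, 168.9])]
[0.54921189 0.06438588 0.12      ] (array([0.54955381, 0.06441638, 0.10743954]), np.float64(0.0008367990811326809))
```

The tab is at y 0.0644, so the post centre is near 0.098 and the jaw near 0.032, as it should be. I move above, stop over the tops, and look.

```bash
python3 -m jog '[{"rx":0,"ry":0,"rz":0,"x":-0.03,"y":0.85,"z":0,"jaw":0.55},{"rx":0,"ry":0,"rz":0,"x":0,"y":0.85,"z":0,"jaw":0.55},{"rx":0,"ry":0,"rz":0,"x":0,"y":0.85,"z":0,"jaw":0.55},{"rx":0,"ry":0,"rz":0,"x":0,"y":0.85,"z":0,"jaw":0.55},{"rx":0,"ry":0,"rz":0,"x":0,"y":0,"z":-0.6,"jaw":0.55},{"rx":0,"ry":0,"rz":0,"x":0,"y":0,"z":-0.4,"jaw":0.55},{"rx":0,"ry":0,"rz":0,"x":0,"y":0,"z":0,"jaw":0.55}]'
python3 - <<'E'
from h import *
f=grab_frame("wrist");print(blobs(mask(f,'yellow'),60));cv2.imwrite("pics/w6.png",f[:,:,::-1])
E
```

```text
clock: 13.08
tcp_pos: [0.5458, 0.085, 0.1587]
orientation: [0.001, -3.135, 0.003]
contact_force: [0.1, 0.2, 1.2]
grip_width: 0.0662
gripper_force: 0.0
[([273, 201, 13, 58, 546], [279.4, 229.0])]
```

View pics/w6.png

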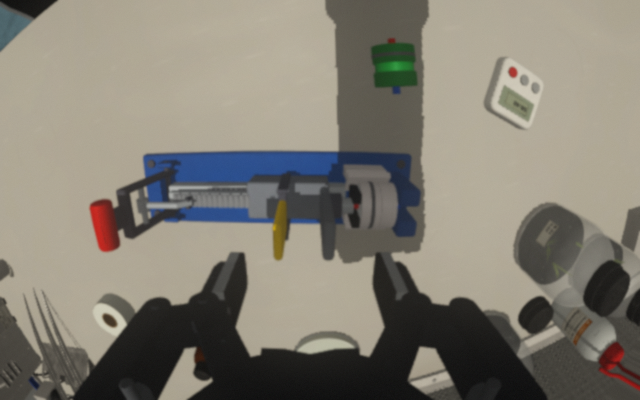

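Fingers (inner faces at columns 243 and 380) straddle the tab (279) and post (328), with good margins. Descend and squeeze.

```bash
python3 -m jog '[{"rx":0,"ry":0,"rz":0,"x":0.02,"y":0,"z":-0.5,"jaw":0.55},{"rx":0,"ry":0,"rz":0,"x":0,"y":0,"z":-0.55,"jaw":0.55},{"rx":0,"ry":0,"rz":0,"x":0,"y":0,"z":0,"jaw":0.55}]'
python3 -m jog '[{"rx":0,"ry":0,"rz":0,"x":0,"y":0,"z":0,"jaw":0.1},{"rx":0,"ry":0,"rz":0,"x":0,"y":0,"z":0,"jaw":0.0},{"rx":0,"ry":0,"rz":0,"x":0,"y":0,"z":0,"jaw":-0.2},{"rx":0,"ry":0,"rz":0,"x":0,"y":0,"z":0,"jaw":-0.3}]' 20
```

```text
clock: 13.5
tcp_pos: [0.5483, 0.0847, 0.0976]
orientation: [-0.0, -3.138, 0.001]
contact_force: [0.3, -0.5, 0.4]
grip_width: 0.0662
gripper_force: 0.0
clock: 14.0
tcp_pos: [0.5503, 0.0854, 0.0995]
orientation: [-0.0, 3.14, 0.001]
contact_force: [0.5, -0.1, 2.5]
grip_width: 0.0301
gripper_force: 1.4
```

```bash
python3 -m jog '[{"rx":0,"ry":0,"rz":0,"x":0,"y":0,"z":0,"jaw":-0.6},{"rx":0,"ry":0,"rz":0,"x":0,"y":0,"z":0,"jaw":-1},{"rx":0,"ry":0,"rz":0,"x":0,"y":0,"z":0,"jaw":-1},{"rx":0,"ry":0,"rz":0,"x":0,"y":0,"z":0,"jaw":-1}]' 20
python3 -m jog '[{"rx":0,"ry":0,"rz":0,"x":0,"y":-0.15,"z":0,"jaw":-1},{"rx":0,"ry":0,"rz":0,"x":0,"y":-0.15,"z":0,"jaw":-1}]'
```

```text
clock: 14.5
tcp_pos: [0.5503, 0.0859, 0.0995]
orientation: [-0.0, 3.14, 0.002]
contact_force: [0.4, 1.5, 6.1]
grip_width: 0.0233
gripper_force: 19.8
clock: 14.75
tcp_pos: [0.5502, 0.0684, 0.0995]
orientation: [-0.002, 3.14, 0.003]
contact_force: [-0.8, 3.0, 6.8]
grip_width: 0.0233
gripper_force: 20.5
```

The tab is squeezed (23 mm between the fingers) and the jaw slides at about 3 N. On to the rear stop.

```bash
python3 -m jog '[{"rx":0,"ry":0,"rz":0,"x":0,"y":-0.1,"z":0,"jaw":-1},{"rx":0,"ry":0,"rz":0,"x":0,"y":0,"z":0,"jaw":-1}]'|sed -n '2p;4,6p'
python3 -m jog '[{"rx":0,"ry":0,"rz":0,"x":0,"y":-0.05,"z":0,"jaw":-1},{"rx":0,"ry":0,"rz":0,"x":0,"y":0,"z":0,"jaw":-1}]'|sed -n '2p;4,6p'
python3 -m jog '[{"rx":0,"ry":0,"rz":0,"x":0,"y":-0.05,"z":0,"jaw":-1},{"rx":0,"ry":0,"rz":0,"x":0,"y":0,"z":0,"jaw":-1}]'|sed -n '2p;4,6p'
```

```text
tcp_pos: [0.5501, 0.0609, 0.0995]
contact_force: [-1.3, 0.2, 7.3]
grip_width: 0.0229
gripper_force: 18.9
tcp_pos: [0.5501, 0.0592, 0.0995]
contact_force: [-0.6, 2.6, 7.3]
grip_width: 0.0234
gripper_force: 20.2
tcp_pos: [0.5501, 0.0591, 0.0995]
contact_force: [-1.5, 8.2, 5.6]
grip_width: 0.023
gripper_force: 23.3
```

Hard stop reached at TCP y 0.059 (predicted 0.0588). Let go and lift.

```bash
python3 -m jog '[{"rx":0,"ry":0,"rz":0,"x":0,"y":0,"z":0,"jaw":-1},{"rx":0,"ry":0,"rz":0,"x":0,"y":0,"z":0,"jaw":0},{"rx":0,"ry":0,"rz":0,"x":0,"y":-0.1,"z":0,"jaw":0.6},{"rx":0,"ry":0,"rz":0,"x":0,"y":0,"z":0,"jaw":0.6},{"rx":0,"ry":0,"rz":0,"x":0,"y":0,"z":0,"jaw":0.6}]'
python3 -m jog '[{"rx":0,"ry":0,"rz":0,"x":0,"y":0,"z":0.6,"jaw":0.6},{"rx":0,"ry":0,"rz":0,"x":0,"y":0,"z":0.9,"jaw":0.6},{"rx":0,"ry":0,"rz":0,"x":0,"y":-0.9,"z":0.5,"jaw":0.6},{"rx":0,"ry":0,"rz":0,"x":0,"y":-0.9,"z":0,"jaw":0.6},{"rx":0,"ry":0,"rz":0,"x":0,"y":-0.9,"z":0,"jaw":0.6},{"rx":0,"ry":0,"rz":0,"x":0,"y":-0.9,"z":0,"jaw":0.6},{"rx":0,"ry":0,"rz":0,"x":0,"y":0,"z":0,"jaw":0.6}]'
python3 - <<'E'
from h import *
s=grab_frame("side");t=grab_frame("top")
a=blobs(mask(s,'yellow'),40);b=[b for b in blobs(mask(t,'yellow'),15) if 250<b[1][0]<385 and 195<b[1][1]<250]
print(a,b,blobs(mask(s,'red'),40));
if a and b: print(tri(ray("top",b[0][1]),ray("side",a[0][1])))
A=cv2.resize(t[130:300,200:440],(720,510),interpolation=2)
cv2.imwrite("pics/end.png",A[:,:,::-1])
E
```

```text
clock: 16.12
tcp_pos: [0.5495, 0.0486, 0.0986]
orientation: [-0.001, -3.141, 0.0]
contact_force: [-0.3, -0.3, -0.2]
grip_width: 0.0678
gripper_force: 0.0
clock: 17.0
tcp_pos: [0.5484, -0.1727, 0.2189]
orientation: [0.013, 3.142, -0.004]
contact_force: [-0.2, 1.4, -0.3]
grip_width: 0.0683
gripper_force: 0.0
[([348, 198, 12, 16, 134], [352.9, 205.0])] [([320, 216, 3, 11, 29], [320.9, 221.1])] [([359, 164, 17, 11, 116], [367.2, 168.8])]
(array([0.549571  , 0.03361922, 0.10781708]), np.float64(0.0009587696630725778))
```

View pics/end.png

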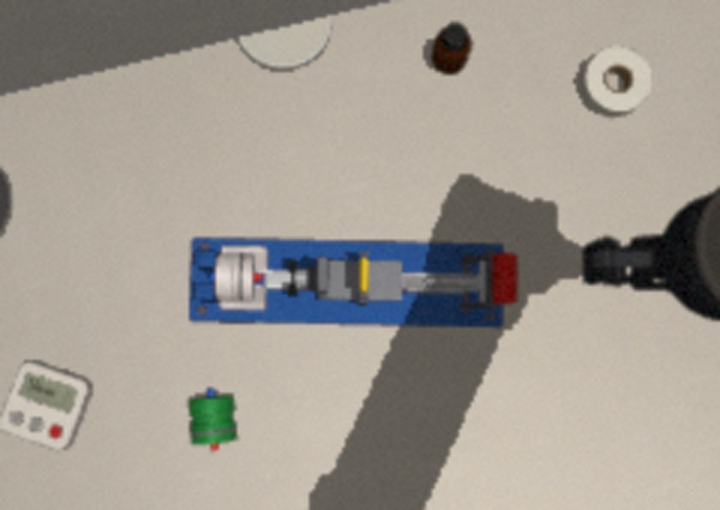

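The final view shows the jaw fully back (tab at y 0.0336, 0.0325 expected for the stop) with trigger and tab at rest. The closed cassette lies in its nest at (237,278), the bystanders are unmoved and the arm is clear. Handing in.

```bash
python3 -c "
from bench import *
print(r.hand_in())"
```

```text
the job is handed in; nothing more can be done
None
```

I handed the job in at about 17 s on the clock; the result wasn't reported back. I stopped pumping at about 12.8 N, just after the force began to climb, then squeezed the release tab, slid the jaw back to its stop and let go. In the last picture the cassette lies in its nest, the trigger and release tab are at rest, and the things around the clamp are unmoved.

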